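# Find the full charm tin

### The arm

A 6-joint arm with a two-finger parallel gripper is mounted at the origin on the work surface. World frame = base frame: x ahead of the robot, y to its left, z up, the work surface at z = 0. Lengths are in m, angles in rad, forces in N, time in s.
With the tool pointing down it reaches from about 0.375 to 0.975 m from the base axis. Payload 3.8 kg.
Tool frame: the origin (TCP) lies at the very end of the fingers, on their centre line; the grasp point (between the pads) lies bot.hold_point_z behind it (bot.hold_point_z is the distance from the TCP to the grasp point, in m); z points along the fingers, y is the line along which they close (so a half turn about z gives the same grasp; the last joint's range is limited). The gripper opens to 85 mm and grips with 20 to 120 N. Pads are 22 mm wide; open, the fingers measure 114 mm over their backs; the gripper's body (76 mm by 85 mm) begins 54 mm behind the grasp point. The pads swing forward as they close: fully open they stand 13 mm farther back than shut.
Start: joints at [-0.037, 0.264, 1.604, -0, 1.274, -0.037], TCP at [0.675, -0, 0.231] pointing down, gripper open.
Joint ranges: [-2.63, 2.63], [-0.94, 2.18], [0.31, 2.57], [-1.31, 4.45], [0, 2.66], [-2.55, 2.55]. Speed limits (rad/s): [2.57, 2.57, 3.14, 3.14, 3.14, 3.14].

### API

Orientations are given as a rotation vector (axis times angle).
In Python, from workcell import bot, imaging, read_state gives the robot as it stands (bot), with the cameras (imaging) and the readings as plain functions.
- The arm moves only by the shell command python3 jog.py 'ROWS' [OPENING] [FORCE]. ROWS is one flat JSON list of numbers that holds 1 to 5 rows one after another, with no inner brackets; each row has 4 numbers: dx, dy, dz in m, then a turn about the tool's z in rad; each row shifts and turns the commanded pose from where the row before left it, along the tool's axes as they then stand; what a row does not reach is not made up. A row lasts 1/8 s, in which the tool goes at most 0.0625 m and 0.188 rad, less where a joint would pass 70% of its speed; a pose out of reach is approached as far as the arm can. OPENING is the opening from 0.0 (shut) to 1.0 (fully open), set as the command begins (- or left out keeps the last). The fingers move at their own pace and stop on an object; FORCE is the grip in N (left out, the last holds). Time passes only in rows, so rows that do not move let the fingers close. It prints the time, the measured TCP pose, the force, the opening and the grip force at its end. Input that does not fit is refused with a message, and nothing moves.
- read_state(): the state, without advancing time (a new reading comes with each control period).
- imaging.read_camera(name): name is "scene" or "side" or "wrist"; returns the picture (480x640x3 uint8, red, green, blue); there is no depth.
- imaging.camera_info(name): a dict with "intrinsics" (3x3 intrinsics, pixels), "k1" (the pictures are not rectified: a ray, as slopes to the right and down, at radius r is drawn at 1 + k1 r^2 times it, then the intrinsics apply), "extrinsics" (4x4, takes a point from camera to world coordinates). Camera axes: x right, y down, z forward; pixel columns grow to the right and rows downward; lengths in m; the calibration is good to about 2 mm. A picture is of the moment at which its call begins: read the wrist's pose just before it. camera_info takes no time and is no camera call; for the wrist camera it gives the pose at the moment of the call.
- bot.finish_job(): hands the job in; it is judged then, once.
The state is a dict: "time": time; "q": joint angles; "joint_vel": joint speeds; "joint_torque": joint torques, N m; "tool_pos": TCP position; "tcp_rot": TCP orientation; "wrist_force": force on the tool from outside, world axes, zero at the start; "torque": the same for the moment, N m; "width": opening from 0.0 (shut) to 1.0 (fully open); "grip_force": force on a finger pad.
Only numpy, scipy, OpenCV 4.12 (cv2) and the standard library are available. Lean on these libraries where they do the work, as an engineer would, in place of code of your own. Each camera call takes 0.05 s, during which the arm holds its last target. There are 200 camera calls.

### The job

One of the three identical closed tins in the front lane of the wooden display tray has fallen over: stand it up again in the lane, lid up, and let go of it. Then heft the tins to find the heaviest one by feel, and finish holding that one up in the gripper, upright and still, with its base at least 15 cm above the worktop, leaving the other two standing free in the lane. Do not knock over the tins that were standing, and leave the pen jar, the twine and the loose tape roll where they are.

Things in the scene. Friction and masses are not known exactly. Their poses are not given: they have to be found in the camera images.
- tray: fixed wooden tray, 28 mm high. Origin on the worktop under the centre of the front lane; x across the lane away from the robot, y along it, z up. Lane inside 130 mm wide (x), 530 mm long (y), open above; floor 8 mm above the worktop, walls 8 mm thick, tops 28 mm above the worktop. Beyond it (+x) a row of cells 60 mm deep with fixed tape rolls, no higher than the walls.
- tin_a: one of 3 identical-looking closed round tins, teal with cream bands, brass lid on top; diameter 52 mm, height 84 mm. Origin: centre of the tin; z along it, out of the lid. At first one tin (z level) lies along the lane, lid towards the tray's +y; the others stand. Each weighs 0.15 to 0.65 kg, one at least 0.15 kg more than the others; not visible which.
- tin_b: one of 3 identical-looking closed round tins, teal with cream bands, brass lid on top; diameter 52 mm, height 84 mm. Origin: centre of the tin; z along it, out of the lid. At first one tin (z level) lies along the lane, lid towards the tray's +y; the others stand. Each weighs 0.15 to 0.65 kg, one at least 0.15 kg more than the others; not visible which.
- tin_c: one of 3 identical-looking closed round tins, teal with cream bands, brass lid on top; diameter 52 mm, height 84 mm. Origin: centre of the tin; z along it, out of the lid. At first one tin (z level) lies along the lane, lid towards the tray's +y; the others stand. Each weighs 0.15 to 0.65 kg, one at least 0.15 kg more than the others; not visible which.
- pen_jar: bystander: glass jar of pens, 72 mm diameter, jar 95 mm high, pens to 150 mm, standing beyond the tray; origin under its centre, z up. Leave it alone.
- twine: bystander: white spool of twine with a black band, 64 mm diameter, 70 mm high, standing beyond the tray; origin under its centre, z up. Leave it alone.
- tape_roll: bystander: wide roll of light blue tape lying flat, 76 mm diameter, 26 mm high, on the worktop on the robot's side of the tray; origin under its centre, z up. Leave it alone.

How it is judged:
On the way:
1. all three tins stand upright on the lane floor, let go (angle between each of tin_a, tin_b, tin_c's own z axis and vertical below 0.12 rad and x of tin_a in the frame of tray between -0.045 and 0.045 m and y of tin_a in the frame of tray between -0.245 and 0.245 m and z of tin_a in the frame of tray between 0.044 and 0.056 m and contact force between the fingers and tin_a below 0.1 N and linear speed of each of tin_a, tin_b, tin_c below 0.03 m/s and x of tin_b in the frame of tray between -0.045 and 0.045 m and y of tin_b in the frame of tray between -0.245 and 0.245 m and z of tin_b in the frame of tray between 0.044 and 0.056 m and contact force between the fingers and tin_b below 0.1 N and x of tin_c in the frame of tray between -0.045 and 0.045 m and y of tin_c in the frame of tray between -0.245 and 0.245 m and z of tin_c in the frame of tray between 0.044 and 0.056 m and contact force between the fingers and tin_c below 0.1 N), for 0.3 s.
At the end, for the whole second after the job is handed in: The heaviest tin is held by the fingers, still, upright within 0.3 rad, base over 0.14 m above the worktop; the other two stand upright (0.12 rad), lid up, on the lane floor, at rest, untouched by the fingers, each pressing on the tray with under 3.5 N (neither is the heaviest) (((height (world z) of tin_a above 0.182 m and angle between tin_a's own z axis and vertical below 0.3 rad and contact force between the fingers and tin_a above 1 N and linear speed of tin_a below 0.03 m/s and angular speed of tin_a below 0.3 rad/s and (angle between tin_b's own z axis and vertical below 0.12 rad and x of tin_b in the frame of tray between -0.045 and 0.045 m and y of tin_b in the frame of tray between -0.245 and 0.245 m and z of tin_b in the frame of tray between 0.044 and 0.056 m and contact force between the fingers and tin_b below 0.1 N and linear speed of tin_b below 0.03 m/s and contact force between tin_b and tray below 3.5 N) and (angle between tin_c's own z axis and vertical below 0.12 rad and x of tin_c in the frame of tray between -0.045 and 0.045 m and y of tin_c in the frame of tray between -0.245 and 0.245 m and z of tin_c in the frame of tray between 0.044 and 0.056 m and contact force between the fingers and tin_c below 0.1 N and linear speed of tin_c below 0.03 m/s and contact force between tin_c and tray below 3.5 N)) or (height (world z) of tin_b above 0.182 m and angle between tin_b's own z axis and vertical below 0.3 rad and contact force between the fingers and tin_b above 1 N and linear speed of tin_b below 0.03 m/s and angular speed of tin_b below 0.3 rad/s and (angle between tin_a's own z axis and vertical below 0.12 rad and x of tin_a in the frame of tray between -0.045 and 0.045 m and y of tin_a in the frame of tray between -0.245 and 0.245 m and z of tin_a in the frame of tray between 0.044 and 0.056 m and contact force between the fingers and tin_a below 0.1 N and linear speed of tin_a below 0.03 m/s and contact force between tin_a and tray below 3.5 N) and (angle between tin_c's own z axis and vertical below 0.12 rad and x of tin_c in the frame of tray between -0.045 and 0.045 m and y of tin_c in the frame of tray between -0.245 and 0.245 m and z of tin_c in the frame of tray between 0.044 and 0.056 m and contact force between the fingers and tin_c below 0.1 N and linear speed of tin_c below 0.03 m/s and contact force between tin_c and tray below 3.5 N)) or (height (world z) of tin_c above 0.182 m and angle between tin_c's own z axis and vertical below 0.3 rad and contact force between the fingers and tin_c above 1 N and linear speed of tin_c below 0.03 m/s and angular speed of tin_c below 0.3 rad/s and (angle between tin_a's own z axis and vertical below 0.12 rad and x of tin_a in the frame of tray between -0.045 and 0.045 m and y of tin_a in the frame of tray between -0.245 and 0.245 m and z of tin_a in the frame of tray between 0.044 and 0.056 m and contact force between the fingers and tin_a below 0.1 N and linear speed of tin_a below 0.03 m/s and contact force between tin_a and tray below 3.5 N) and (angle between tin_b's own z axis and vertical below 0.12 rad and x of tin_b in the frame of tray between -0.045 and 0.045 m and y of tin_b in the frame of tray between -0.245 and 0.245 m and z of tin_b in the frame of tray between 0.044 and 0.056 m and contact force between the fingers and tin_b below 0.1 N and linear speed of tin_b below 0.03 m/s and contact force between tin_b and tray below 3.5 N)))); the arm keeps its last pose, push and grip.
It fails at once if a standing tin is knocked over (angle between any of tin_b, tin_c's own z axis and vertical above 0.8 rad).
It fails at once if the pen jar is disturbed (moved over 3 cm or tipped) (distance of pen_jar from where it was at the start of the episode above 0.03 m or angle between pen_jar's own z axis and vertical above 0.3 rad).
It fails at once if the twine is disturbed (moved over 3 cm or tipped) (distance of twine from where it was at the start of the episode above 0.03 m or angle between twine's own z axis and vertical above 0.3 rad).
It fails at once if the tape roll is disturbed (moved over 3 cm or tipped) (distance of tape_roll from where it was at the start of the episode above 0.03 m or angle between tape_roll's own z axis and vertical above 0.3 rad).
It also fails if it takes over 72 s, if anything falls off the work surface, if the arm or the gripper's body presses on something with over 40 N, if the wrist force passes 120 N, or if a joint passes its speed limit or range.

## Working session

There is one attempt and no reset: what is moved stays moved. The work goes in short steps, Python scripts to look and compute and a shell command to move; the robot and the scene stay as the last step left them, time stands still between calls to the robot, and variables do not carry over. Pictures are saved under pics/ and viewed, at most 10 in all, crops included, and the job is handed in when it is done.

```bash
ls; mkdir -p pics; python3 - <<'E'
from workcell import bot, imaging, read_state
import cv2,numpy as np
for n in ("scene","side"):
    im=imaging.read_camera(n); cv2.imwrite(f"pics/{n}0.png",im[:,:,::-1])
    i=imaging.camera_info(n); print(n,np.round(i["intrinsics"],1).tolist(),i["k1"],np.round(i["extrinsics"],3).tolist())
s=read_state(); print(s, bot.hold_point_z)
E
```

```text
jog.py
pics
workcell.py
scene [[486.4, 0.0, 312.1], [0.0, 486.4, 241.9], [0.0, 0.0, 1.0]] 0.014967168655390302 [[0.691, 0.495, -0.527, 1.01], [0.723, -0.475, 0.501, -0.399], [-0.002, -0.727, -0.687, 0.621], [0.0, 0.0, 0.0, 1.0]]
side [[523.8, 0.0, 316.0], [0.0, 523.8, 236.6], [0.0, 0.0, 1.0]] -0.05120562761456394 [[-0.993, -0.066, 0.098, 0.476], [-0.118, 0.624, -0.772, 0.606], [-0.01, -0.778, -0.628, 0.532], [0.0, 0.0, 0.0, 1.0]]
{'time': 0.1, 'q': array([-3.68968811e-02,  2.64679360e-01,  1.60524997e+00,  1.06989650e-05,
        1.27369322e+00, -3.69020695e-02]), 'joint_vel': array([-5.54809866e-05, -8.42883950e-04, -2.94568785e-03,  1.64111572e-04,
       -1.21826450e-03,  1.62900211e-03]), 'joint_torque': array([ 2.96398039e-04, -5.16707003e+01, -3.68589377e+01,  1.30520286e-05,
        6.22219843e-03,  5.24967299e-05]), 'tool_pos': array([6.74337133e-01, 2.82842959e-05, 2.30078711e-01]), 'tcp_rot': array([-2.22038206e+00, -2.22038660e+00,  2.15713199e-03]), 'wrist_force': array([0.30467283, 0.08197984, 0.42708643]), 'torque': array([-0.04785379,  0.04805537,  0.02962258]), 'grip_force': 0.0, 'width': 0.9970311713777691} 0.0187
```

View pics/scene0.png

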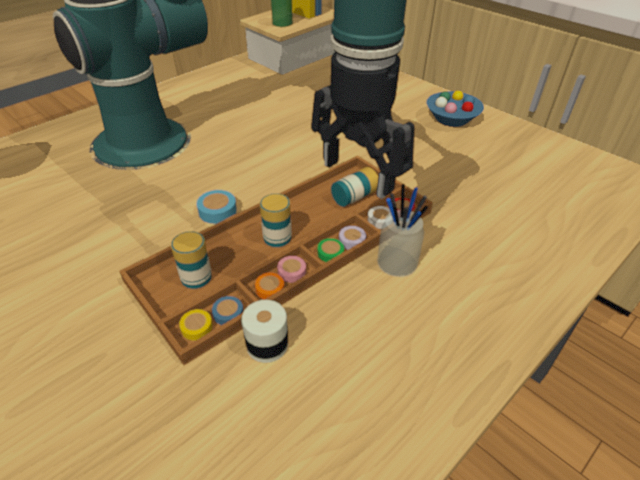

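View pics/side0.png

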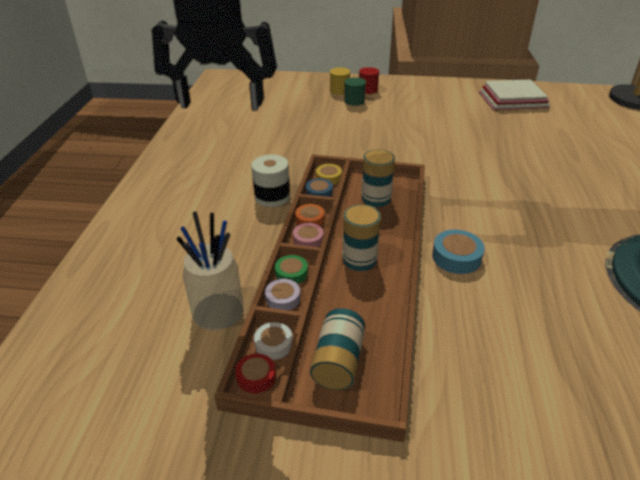

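Scene view: standing tins at about (275,220) and (192,259), the lying one at (355,187). In the side view they are at (361,238), (378,178) and (340,348), with the lid towards the camera (+y). Next I'll enlarge these for accurate pixels.

```bash
python3 - <<'E'
import cv2,numpy as np
a=cv2.imread("pics/scene0.png");b=cv2.imread("pics/side0.png")
def g(im,x,y,w,h,s):
    c=cv2.resize(im[y:y+h,x:x+w],None,fx=s,fy=s,interpolation=cv2.INTER_CUBIC)
    for k in range(0,w,20): cv2.putText(c,str(x+k),(k*s,9),0,.33,(0,0,255),1); cv2.line(c,(k*s,10),(k*s,h*s),(255,255,255) if k%100==0 else (160,160,160),1) if 0 else cv2.line(c,(k*s,10),(k*s,16),(0,0,255),1)
    for k in range(20,h,20): cv2.putText(c,str(y+k),(0,k*s+4),0,.33,(0,0,255),1); cv2.line(c,(24,k*s),(30,k*s),(0,0,255),1)
    return c
cv2.imwrite("pics/c1.png",g(a,170,160,220,135,3)[:,:660]); 
cv2.imwrite("pics/c2.png",g(b,230,140,210,300,2)) if 0 else cv2.imwrite("pics/c2.png",cv2.resize(g(b,225,145,260,290,2),None,fx=1,fy=1))
E
```

```text
(no output)
```

View pics/c1.png

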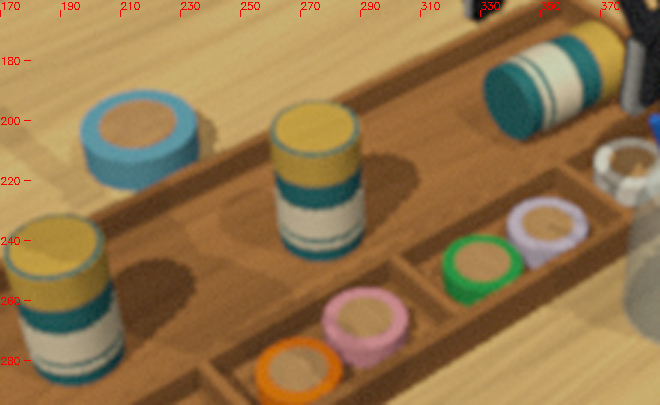

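View pics/c2.png

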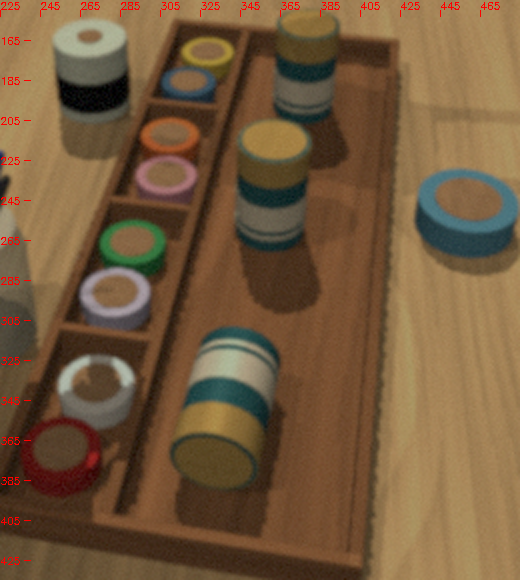

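Scene: upright lids at (275,202.7) and (188,242), the lying tin's base face at (340,194). Side: upright lids at (362,215) and (379,157), the lying tin's lid face at (331.5,375.5), and the tray's robot-side corners at about (407,423) and (424,166).

```bash
cat > v.py <<'E'
from workcell import bot, imaging, read_state
import cv2,numpy as np
def ray(n,uv,info=None):
    i=info or imaging.camera_info(n); K=np.array(i["intrinsics"]); E=np.array(i["extrinsics"])
    p=cv2.undistortPoints(np.array([[uv]],float),K,np.array([i["k1"],0,0,0.]))[0,0]
    d=E[:3,:3]@np.array([p[0],p[1],1]); return E[:3,3],d/np.linalg.norm(d)
def plane(n,uv,z,info=None):
    o,d=ray(n,uv,info); return o+d*(z-o[2])/d[2]
def tri(a,b):
    A=np.zeros((3,3));c=np.zeros(3)
    for o,d in (a,b):
        P=np.eye(3)-np.outer(d,d);A+=P;c+=P@o
    x=np.linalg.solve(A,c); return x,[np.linalg.norm(np.cross(x-o,d)) for o,d in (a,b)]
E
python3 - <<'E'
from v import *
np.set_printoptions(precision=4,suppress=True)
print("t1",*tri(ray("scene",(275,202.7)),ray("side",(362,215))))
print("t2",*tri(ray("scene",(188,242)),ray("side",(379,157))))
b=plane("scene",(340,194),.034);l=plane("side",(331.5,375.5),.034);print("base",b,"lid",l,np.linalg.norm(l-b))
for n,u in (("side",(407.5,423.5)),("side",(424,166)),("scene",(124,273)),("side",(287.5,402.5)),("scene",(185,353))): print(n,u,plane(n,u,.028))
print("tape",plane("side",(458,244),.026),plane("scene",(216,202),.026))
print("jar",plane("scene",(400,262),.0),"twine",plane("side",(271,165),.07))
E
```

```text
t1 [0.4869 0.0097 0.0915] [np.float64(0.00042628634545724083), np.float64(0.00042628634545722116)]
t2 [ 0.4669 -0.1543  0.0913] [np.float64(0.00029125184087665777), np.float64(0.0002912518408765916)]
base [0.4983 0.1638 0.034 ] lid [0.5068 0.2424 0.034 ] 0.07910864823174198
side (407.5, 423.5) [0.4207 0.2909 0.028 ]
side (424, 166) [ 0.3822 -0.2401  0.028 ]
scene (124, 273) [ 0.3927 -0.2433  0.028 ]
side (287.5, 402.5) [0.552  0.2793 0.028 ]
scene (185, 353) [ 0.5961 -0.2567  0.028 ]
tape [ 0.3401 -0.0213  0.026 ] [ 0.3414 -0.0213  0.026 ]
jar [0.6793 0.1314 0.    ] twine [ 0.6474 -0.1462  0.07  ]
```

```bash
python3 jog.py '[0.045,-0.034,0,0,0.045,-0.034,0,0,0.045,-0.034,0,0,0.045,-0.034,0,0,0.045,-0.034,0,0]' 0.8 20; python3 jog.py '[0,0,0,0.1,0,0,0,0,0,0,0,0]'; python3 - <<'E'
from v import *
s=read_state();i=imaging.camera_info("wrist");im=imaging.read_camera("wrist");cv2.imwrite("pics/w1.png",im[:,:,::-1])
import pickle;pickle.dump(i,open("w1.pkl","wb"));print(i["intrinsics"],i["k1"],np.round(i["extrinsics"],4),s["tool_pos"],s["time"],s["wrist_force"])
E
```

```text
time: 0.72
tool_pos: [0.5034, 0.2261, 0.2308]
tcp_rot: [-2.222, -2.221, 0.001]
wrist_force: [0.1, 0.2, 0.3]
width: 0.801
grip_force: 0.0
time: 1.1
tool_pos: [0.5051, 0.2246, 0.231]
tcp_rot: [-2.329, -2.109, 0.001]
wrist_force: [-0.7, 0.0, -0.3]
width: 0.799
grip_force: 0.0
[[403.87915321   0.         321.68591389]
 [  0.         403.87915321 239.17754618]
 [  0.           0.           1.        ]] -0.0008541715179113785 [[ 9.951e-01 -9.570e-02 -2.590e-02  5.125e-01]
 [-9.910e-02 -9.609e-01 -2.586e-01  2.902e-01]
 [-1.000e-04  2.599e-01 -9.656e-01  3.735e-01]
 [ 0.000e+00  0.000e+00  0.000e+00  1.000e+00]] [0.50512509 0.22460238 0.23101472] 1.1 [-0.66841784  0.00787901 -0.32989308]
```

View pics/w1.png

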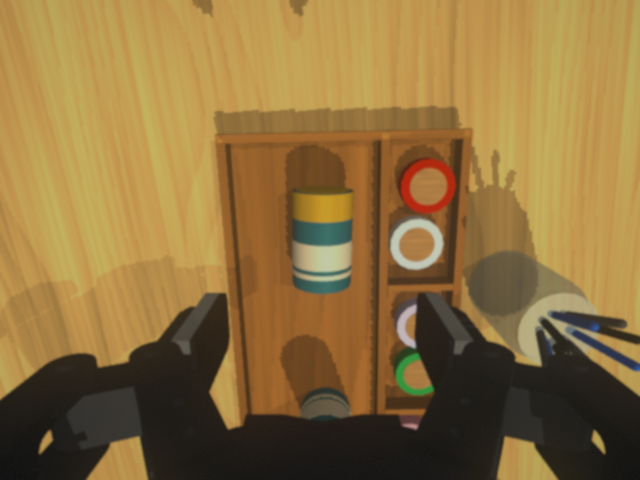

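The wrist view shows the lying tin spanning x 292–352 and y 187–291, with its lid at the top. The lane runs between the wall tops at x≈231 and x≈377.

```bash
python3 - <<'E'
from v import *;import pickle
np.set_printoptions(precision=4,suppress=True)
i=pickle.load(open("w1.pkl","rb"));p=lambda u,z:plane("wrist",u,z,i)
print("sides at lid",p((292,220),.036),p((353,220),.036),"at base",p((294,275),.036),p((351.5,275),.036))
print("lidtop",p((322,189),.058),"base",p((322,291),.034), "axis mid",p((322,240),.06))
print("walls y220",p((231,220),.028),p((377,220),.028)," y360",p((241,360),.028),p((376,380),.028))
print("end wall inner",p((300,143),.028))
o,d=ray("wrist",(322,206),i)
print("scene2", tri(ray("side",(331.5,375.5)),ray("wrist",(322,189),i)))
E
```

```text
sides at lid [0.4799 0.2192 0.036 ] [0.5318 0.2141 0.036 ] at base [0.4758 0.1696 0.036 ] [0.5265 0.1645 0.036 ]
lidtop [0.5083 0.2462 0.058 ] base [0.4989 0.1511 0.034 ] axis mid [0.5043 0.2056 0.06  ]
walls y220 [0.426  0.2228 0.028 ] [0.5531 0.2102 0.028 ]  y360 [0.4139 0.0855 0.028 ] [0.5419 0.0506 0.028 ]
end wall inner [0.4935 0.282  0.028 ]
scene2 (array([0.5074, 0.2428, 0.0344]), [np.float64(0.0006112178528684011), np.float64(0.0006112178528684089)])
```

```bash
python3 jog.py '[0,-0.0015,0.04,0,0,0,0.05,0,0,0,0.05,0,0,0,0.05,0,0,0,0,0]' 0.75 20; python3 jog.py '[0,0,0.007,0,0,0,0.008,0,0,0,0,0]'
```

```text
time: 1.78
tool_pos: [0.4996, 0.2227, 0.0368]
tcp_rot: [-2.328, -2.104, 0.015]
wrist_force: [0.4, 0.1, 0.3]
width: 0.748
grip_force: 0.0
time: 2.15
tool_pos: [0.505, 0.2258, 0.0284]
tcp_rot: [2.329, 2.107, 0.005]
wrist_force: [-0.2, 0.4, 0.1]
width: 0.747
grip_force: 0.0
```

```bash
python3 jog.py '[0,0,0,0,0,0,0,0]'
```

```text
time: 2.4
tool_pos: [0.5047, 0.2255, 0.0274]
tcp_rot: [2.329, 2.107, 0.004]
wrist_force: [0.6, -0.6, -0.9]
width: 0.751
grip_force: 0.0
```

```bash
python3 jog.py '[0,-0.001,0.005,0,0,0,0.005,0,0,0,0,0,0,0,0,0]'; python3 jog.py '[0,0,0,0,0,0,0,0,0,0,0,0,0,0,0,0]' 0.3 20
```

```text
time: 2.9
tool_pos: [0.5024, 0.2252, 0.016]
tcp_rot: [-2.33, -2.108, 0.001]
wrist_force: [0.7, 0.6, 0.3]
width: 0.751
grip_force: 0.0
time: 3.4
tool_pos: [0.5025, 0.2253, 0.0164]
tcp_rot: [-2.33, -2.108, -0.0]
wrist_force: [-1.2, -0.6, 1.6]
width: 0.6
grip_force: 20.9
```

```bash
python3 jog.py '[-0.0056,-0.003,-0.0111,0,-0.0074,-0.003,-0.0097,0,-0.0089,-0.003,-0.0084,0,-0.0102,-0.002,-0.0066,0,0,0,0,0]'; python3 jog.py '[0,0,0,0]'; python3 - <<'E'
from v import *
im=imaging.read_camera("side");cv2.imwrite("pics/s2.png",cv2.resize(im[:,:,::-1][230:430,240:460],None,fx=2,fy=2))
s=read_state();print(s["torque"],s["wrist_force"])
E
```

```text
time: 4.03
tool_pos: [0.4885, 0.1937, 0.0528]
tcp_rot: [2.33, 2.106, 0.002]
wrist_force: [0.5, 0.2, -2.2]
width: 0.602
grip_force: 21.5
time: 4.15
tool_pos: [0.4884, 0.1943, 0.0521]
tcp_rot: [-2.33, -2.107, -0.0]
wrist_force: [0.1, -0.1, -2.6]
width: 0.599
grip_force: 21.5
[ 0.07689664 -0.02088339 -0.01583602] [-0.02109029  0.72146206 -2.17446134]
```

View pics/s2.png

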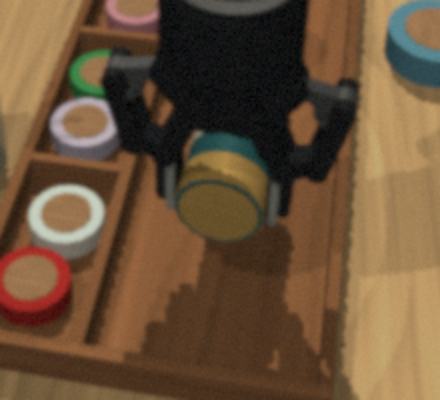

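The tin stayed level in the pads (weight about 2.5 N), because pad friction holds it. I'll push the lower part of its base against the outer edge of the tray's +y end wall and move along an arc, so it turns lid-up inside the pads.

```bash
python3 jog.py '[0.055,0,-0.01,0,0.055,0,-0.01,0,0.058,0,0,0,0,0,0,0,0,0,0,0]'; python3 jog.py '[0,0,0.02,0,0,0,0.02,0,0,0,0,0,0,0,0,0]';python3 - <<'E'
from v import *
i=imaging.camera_info("wrist");im=imaging.read_camera("wrist");b=imaging.read_camera("side")
import pickle;pickle.dump(i,open("w2.pkl","wb"))
cv2.imwrite("pics/w2.png",np.hstack([cv2.resize(im,(400,300)),b[180:480,200:600]])[:,:,::-1]);print(read_state()["torque"],read_state()["wrist_force"])
E
```

```text
time: 4.82
tool_pos: [0.5043, 0.3614, 0.071]
tcp_rot: [-2.328, -2.109, 0.004]
wrist_force: [-0.4, -0.7, -2.3]
width: 0.601
grip_force: 21.6
time: 5.32
tool_pos: [0.505, 0.3609, 0.0315]
tcp_rot: [-2.33, -2.107, 0.002]
wrist_force: [-0.3, 0.5, -1.7]
width: 0.602
grip_force: 21.8
[ 0.05749161  0.00953129 -0.01876147] [-0.67276093 -0.53317701 -2.26886459]
```

View pics/w2.png

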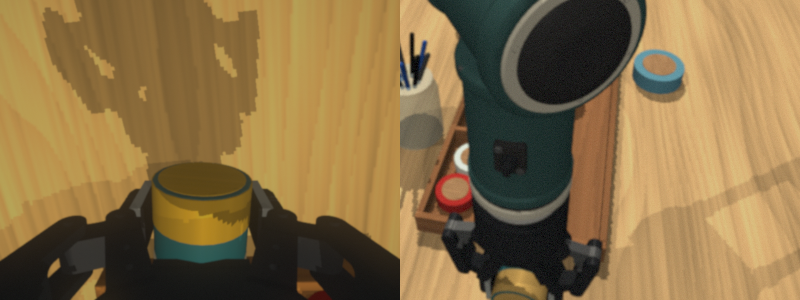

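```bash
python3 jog.py '[-0.010,0,0,0,-0.0059,0,-0.0120,0,-0.0083,0,-0.0115,0,0,0,0,0]'; python3 jog.py '[-0.0107,0,-0.0096,0,-0.0123,0,-0.0071,0,0,0,0,0,0,0,0,0]'; python3 - <<'E'
from v import *
im=imaging.read_camera("wrist");b=imaging.read_camera("side")
cv2.imwrite("pics/w3.png",np.hstack([cv2.resize(im,(400,300)),b[180:480,200:600]])[:,:,::-1]);print(read_state()["torque"],read_state()["wrist_force"])
E
```

```text
time: 5.92
tool_pos: [0.5039, 0.3379, 0.0577]
tcp_rot: [2.33, 2.107, 0.006]
wrist_force: [-0.9, 3.7, 2.7]
width: 0.6
grip_force: 22.0
time: 6.42
tool_pos: [0.5, 0.314, 0.0717]
tcp_rot: [-2.33, -2.107, 0.002]
wrist_force: [-0.5, 0.1, -1.7]
width: 0.602
grip_force: 21.9
[ 0.05375427 -0.00406689  0.0238277 ] [-0.25154401 -0.01146749 -2.54532108]
```

View pics/w3.png

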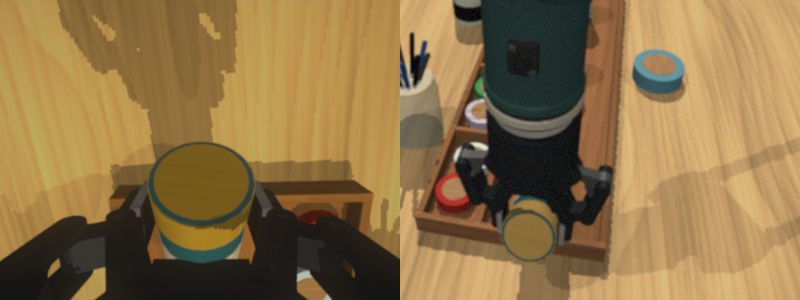

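```bash
python3 jog.py '[0.03,0,0,0,0,0,0.0147,0,0,0,0,0,0,0,0,0]'; python3 jog.py '[-0.008,0,0,0,-0.0126,0,-0.0065,0,-0.0127,0,-0.0045,0,0,0,0,0]';python3 jog.py '[-0.013,0,-0.0015,0,-0.0127,0,-0.0005,0,0,0,0,0,0,0,0,0]'; python3 - <<'E'
from v import *
im=imaging.read_camera("wrist");b=imaging.read_camera("side")
cv2.imwrite("pics/w4.png",np.hstack([cv2.resize(im,(400,300)),b[180:480,200:600]])[:,:,::-1]);print(read_state()["torque"],read_state()["wrist_force"])
E
```

```text
time: 7.02
tool_pos: [0.5027, 0.3436, 0.0568]
tcp_rot: [-2.33, -2.107, 0.003]
wrist_force: [0.6, -0.3, -1.7]
width: 0.6
grip_force: 21.8
time: 7.52
tool_pos: [0.5007, 0.3107, 0.0703]
tcp_rot: [2.331, 2.106, 0.003]
wrist_force: [-1.3, 2.4, 3.9]
width: 0.601
grip_force: 22.2
time: 8.02
tool_pos: [0.4985, 0.2857, 0.0722]
tcp_rot: [2.329, 2.107, 0.003]
wrist_force: [-1.7, 1.6, 6.6]
width: 0.6
grip_force: 22.7
[0.33707616 0.31237079 0.00463386] [-1.15055575  0.88749899  6.67505447]
```

View pics/w4.png

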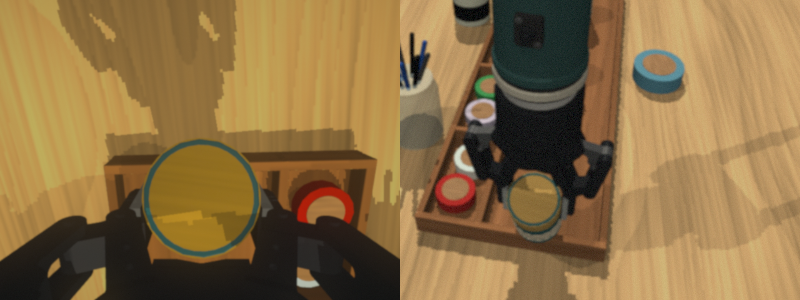

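```bash
python3 jog.py '[-0.01,0,0,0,-0.01,0,0,0,0,0,0.001,0,0,0,0,0]'; python3 jog.py '[0,0,-0.02,0,-0.04,-0.003,0,0,-0.04,-0.003,0,0,0,0,0,0,0,0,0,0]'; python3 - <<'E'
from v import *
im=imaging.read_camera("wrist");b=imaging.read_camera("side")
cv2.imwrite("pics/w5.png",np.hstack([cv2.resize(im,(400,300)),b[130:430,200:600]])[:,:,::-1]);print(read_state()["torque"],read_state()["wrist_force"])
E
```

```text
time: 8.62
tool_pos: [0.496, 0.2645, 0.0707]
tcp_rot: [2.329, 2.107, -0.001]
wrist_force: [-1.6, -0.2, 9.2]
width: 0.601
grip_force: 24.2
time: 9.25
tool_pos: [0.4808, 0.1859, 0.0887]
tcp_rot: [-2.33, -2.106, 0.003]
wrist_force: [-0.5, -0.1, -1.9]
width: 0.603
grip_force: 23.1
[-0.03191064  0.04917199 -0.04203392] [-0.49695885  0.0969187  -1.9266693 ]
```

View pics/w5.png

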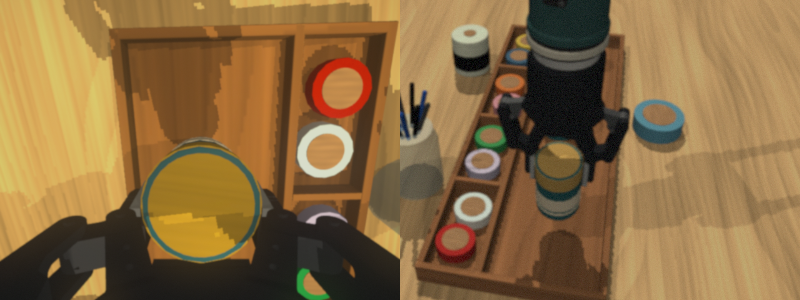

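The tin is now nearly upright over the lane (in w5's side half it spans about (557,150)–(557,215)). Next: lower it onto the lane floor and press to square it up.

```bash
python3 jog.py '[0,0.004,0.02,0,0,0,0.01,0,0,0,0,0,0,0,0,0]'; python3 jog.py '[0,0,0.004,0,0,0,0,0,0,0,0,0]'; python3 jog.py '[0,0,0.003,0,0,0,0,0,0,0,0,0]'
```

```text
time: 9.85
tool_pos: [0.4857, 0.1868, 0.0599]
tcp_rot: [2.329, 2.108, 0.0]
wrist_force: [-0.8, 0.7, -2.2]
width: 0.601
grip_force: 23.0
time: 10.22
tool_pos: [0.4856, 0.1865, 0.0558]
tcp_rot: [2.33, 2.108, 0.0]
wrist_force: [0.2, 0.2, -2.4]
width: 0.598
grip_force: 23.0
time: 10.6
tool_pos: [0.4855, 0.1864, 0.0525]
tcp_rot: [-2.33, -2.108, 0.0]
wrist_force: [-0.3, -0.7, -2.2]
width: 0.607
grip_force: 23.0
```

```bash
for k in 1 2 3; do python3 jog.py '[0,0,0.003,0,0,0,0,0,0,0,0,0]' | grep -E "tool_pos|force"; done
```

```text
tool_pos: [0.4861, 0.1865, 0.0508]
wrist_force: [-1.7, -1.4, 6.2]
grip_force: 23.7
tool_pos: [0.4865, 0.1864, 0.0502]
wrist_force: [-8.5, -6.1, 23.6]
grip_force: 25.9
tool_pos: [0.4872, 0.186, 0.0496]
wrist_force: [-13.2, -10.2, 38.3]
grip_force: 30.1
```

```bash
python3 jog.py '[0,0,-0.006,0,0,0,0,0,0,0,0,0]';  python3 jog.py '[0,0,0,0,0,0,0,0,0,0,0,0,0,0,0,0]' 0.8; python3 - <<'E'
from v import *
print(read_state()["wrist_force"])
E
```

```text
time: 12.1
tool_pos: [0.4864, 0.1866, 0.05]
tcp_rot: [2.329, 2.107, 0.002]
wrist_force: [0.1, -1.1, 5.0]
width: 0.596
grip_force: 26.3
time: 12.6
tool_pos: [0.4853, 0.1864, 0.0493]
tcp_rot: [-2.329, -2.108, 0.001]
wrist_force: [0.3, 0.5, -0.4]
width: 0.799
grip_force: 0.0
[ 0.31515735  0.45745444 -0.42024103]
```

```bash
python3 jog.py '[0,0,-0.03,0,0,0,-0.06,0,0,0,-0.06,0,0,0,0,0,0,0,0,0]'; cat > brass.py <<'E'
from v import *
def blobs(im,amin=150):
    h=cv2.cvtColor(im,cv2.COLOR_RGB2HSV); out=[]
    for nm,lo,hi in (("brass",(19,150,70),(28,255,255)),("teal",(80,80,30),(100,255,180))):
        m=cv2.morphologyEx(cv2.inRange(h,lo,hi),cv2.MORPH_OPEN,np.ones((3,3)))
        n,l,s,c=cv2.connectedComponentsWithStats(m)
        for k in range(1,n):
            if s[k,4]>amin: out.append((nm,s[k].tolist(),np.round(c[k],1).tolist()))
    return out
E
python3 - <<'E'
from brass import *
for n in ("wrist","side","scene"):
    im=imaging.read_camera(n);cv2.imwrite(f"pics/z_{n}.png",im[:,:,::-1])
    print(n)
    for b in blobs(im):print(b)
# expected pixel of an upright tin's lid centre/base at gripper position, sides
s=read_state();p=s["tool_pos"];print(p)
for n in ("wrist","side","scene"):
    i=imaging.camera_info(n);E=np.linalg.inv(i["extrinsics"])
    for z in (.092,.078,.008):
        q=cv2.projectPoints(np.array([[p[0],.1865,z]]),cv2.Rodrigues(E[:3,:3])[0],E[:3,3],np.array(i["intrinsics"]),np.array([i["k1"],0,0,0]))[0].ravel();print(n,z,q)
E
```

```text
time: 13.22
tool_pos: [0.4854, 0.1864, 0.1995]
tcp_rot: [2.33, 2.108, 0.0]
wrist_force: [-0.1, 0.2, -0.3]
width: 0.8
grip_force: 0.0
wrist
('brass', [296, 191, 50, 13, 232], [320.8, 195.4])
('brass', [287, 201, 71, 69, 3833], [321.9, 234.9])
side
('teal', [434, 232, 49, 41, 956], [456.6, 257.3])
('teal', [345, 236, 32, 12, 228], [360.1, 242.3])
('teal', [614, 237, 26, 45, 494], [627.6, 256.5])
('teal', [335, 333, 39, 14, 288], [353.7, 340.6])
scene
('brass', [292, 0, 23, 19, 386], [303.6, 8.0])
('brass', [334, 156, 22, 12, 215], [344.8, 161.2])
('brass', [332, 167, 26, 12, 210], [344.3, 172.8])
('brass', [263, 195, 24, 15, 300], [274.5, 202.0])
('brass', [261, 209, 29, 13, 238], [275.1, 215.3])
('brass', [174, 233, 27, 18, 397], [187.0, 241.5])
('brass', [173, 247, 33, 16, 286], [190.0, 255.9])
('brass', [179, 308, 34, 33, 603], [195.4, 324.9])
('teal', [68, 0, 77, 79, 2144], [115.9, 35.5])
('teal', [135, 0, 23, 38, 420], [146.4, 17.5])
('teal', [155, 0, 39, 31, 777], [174.9, 11.4])
('teal', [94, 81, 91, 85, 5187], [133.5, 127.7])
('teal', [198, 194, 37, 29, 510], [216.4, 210.9])
('teal', [179, 258, 28, 13, 162], [192.9, 265.3])
[0.48410275 0.18596914 0.19733797]
wrist 0.092 [320.89512605 237.16718304]
wrist 0.078 [321.00660772 231.79524082]
wrist 0.008 [321.43003772 211.39162485]
side 0.092 [356.32446356 306.31727016]
side 0.078 [355.85540297 314.65259556]
side 0.008 [353.68943117 352.87586374]
scene 0.092 [343.99987606 161.62129506]
scene 0.078 [343.68742957 167.69751474]
scene 0.008 [342.21850441 196.29795642]
```

Both views agree with an upright tin at (0.485, 0.187): lid at (344.8,161.2) in the scene view against (344.0,161.6) predicted, and (322,235) in the wrist view against (321,237). It weighs about 2.2 N. Next I'll heft the middle tin.

```bash
python3 jog.py '[-0.0586,0.0064,0,0,-0.0586,0.0064,0,0,-0.0586,0.0064,0,0,0,0,0,0,0,0,0,0]' 0.95; python3 - <<'E'
from brass import *
i=imaging.camera_info("wrist");s=read_state();im=imaging.read_camera("wrist")
np.set_printoptions(precision=4,suppress=True)
for b in blobs(im,600):
    x,y,w,h,_=b[1];print(b,plane("wrist",b[2],.092,i),"diam",np.linalg.norm(plane("wrist",(x,y+h/2),.092,i)-plane("wrist",(x+w,y+h/2),.092,i)))
print(s["tool_pos"],s["wrist_force"])
E
```

```text
time: 14.0
tool_pos: [0.4863, 0.0097, 0.1983]
tcp_rot: [-2.329, -2.105, 0.002]
wrist_force: [0.7, -0.4, 1.2]
width: 0.95
grip_force: 0.0
('brass', [288, 205, 71, 68, 3836], [323.2, 238.5]) [0.4878 0.0091 0.092 ] diam 0.045266604055916794
('teal', [105, 227, 90, 84, 2883], [150.8, 266.4]) [0.3744 0.0018 0.092 ] diam 0.05869861911829237
[0.4863 0.0097 0.1983] [ 0.6808 -0.4133  1.2089]
```

```bash
python3 jog.py '[0,0.001,0.05,0,0,0,0.05,0,0,0,0.04,0,0,0,0.013,0,0,0,0,0]'; python3 jog.py '[0,0,0,0,0,0,0,0,0,0,0,0,0,0,0,0,0,0,0,0]' 0.3 30; python3 jog.py '[0,0,-0.01,0,0,0,-0.01,0,0,0,0,0,0,0,0,0,0,0,0,0]'; for k in 1 2 3; do python3 jog.py '[0,0,0,0]' | grep wrist; done
```

```text
time: 14.68
tool_pos: [0.4876, 0.0105, 0.0461]
tcp_rot: [-2.327, -2.109, 0.002]
wrist_force: [0.5, -0.1, -0.5]
width: 0.949
grip_force: 0.0
time: 15.3
tool_pos: [0.4896, 0.0096, 0.0486]
tcp_rot: [2.329, 2.106, 0.004]
wrist_force: [-1.8, 1.6, 6.4]
width: 0.606
grip_force: 31.7
time: 15.92
tool_pos: [0.4877, 0.0095, 0.0662]
tcp_rot: [-2.329, -2.107, 0.001]
wrist_force: [0.1, -0.1, -1.7]
width: 0.606
grip_force: 31.8
wrist_force: [0.4, -0.0, -1.5]
wrist_force: [0.4, 0.1, -1.7]
wrist_force: [-0.3, -0.1, -1.7]
```

The middle tin weighs about 1.7 N, so it's light. I'll put it back and heft the far one.

```bash
python3 jog.py '[0,0,0.008,0,0,0,0.008,0,0,0,0.002,0,0,0,0,0,0,0,0,0]'; python3 jog.py '[0,0,0,0,0,0,0,0,0,0,0,0,0,0,0,0]' 0.95; python3 jog.py '[0,0,-0.03,0,0,0,-0.06,0,0,0,-0.06,0,0,0,0,0,0,0,0,0]'
```

```text
time: 16.92
tool_pos: [0.4875, 0.0095, 0.0487]
tcp_rot: [-2.329, -2.107, 0.002]
wrist_force: [-2.9, -0.2, 5.4]
width: 0.604
grip_force: 32.1
time: 17.42
tool_pos: [0.4881, 0.0095, 0.0485]
tcp_rot: [-2.33, -2.108, -0.0]
wrist_force: [0.3, 0.9, -0.1]
width: 0.952
grip_force: 0.0
time: 18.05
tool_pos: [0.488, 0.0095, 0.1985]
tcp_rot: [2.329, 2.108, 0.0]
wrist_force: [-0.3, 0.2, -0.7]
width: 0.951
grip_force: 0.0
```

```bash
python3 jog.py '[-0.055,-0.0015,0,0,-0.055,-0.0015,0,0,-0.055,-0.0016,0,0,0,0,0,0,0,0,0,0]' 0.95; python3 - <<'E'
from brass import *
i=imaging.camera_info("wrist");s=read_state();im=imaging.read_camera("wrist")
np.set_printoptions(precision=4,suppress=True)
for b in blobs(im,600): print(b,plane("wrist",b[2],.092,i))
print(s["tool_pos"],s["wrist_force"])
E
```

```text
time: 18.68
tool_pos: [0.4658, -0.1537, 0.1965]
tcp_rot: [-2.328, -2.104, 0.002]
wrist_force: [-0.0, -0.5, 1.3]
width: 0.951
grip_force: 0.0
('brass', [289, 207, 72, 69, 3879], [324.4, 240.8]) [ 0.4678 -0.1552  0.092 ]
('brass', [408, 245, 61, 60, 1833], [435.6, 272.6]) [ 0.5373 -0.1836  0.092 ]
('teal', [77, 0, 105, 109, 4593], [130.9, 52.7]) [ 0.3701 -0.0347  0.092 ]
('teal', [423, 188, 57, 49, 627], [446.7, 206.1]) [ 0.5454 -0.1407  0.092 ]
[ 0.4658 -0.1537  0.1965] [-0.0014 -0.5378  1.2899]
```

```bash
python3 jog.py '[-0.001,0.001,0.05,0,0,0,0.05,0,0,0,0.04,0,0,0,0.01,0,0,0,0,0]'; python3 jog.py '[0,0,0,0,0,0,0,0,0,0,0,0,0,0,0,0,0,0,0,0]' 0.3 50; python3 jog.py '[0,0,-0.01,0,0,0,-0.01,0,0,0,0,0,0,0,0,0,0,0,0,0]'; for k in 1 2 3; do python3 jog.py '[0,0,0,0]' | grep wrist; done
```

```text
time: 19.35
tool_pos: [0.4679, -0.1543, 0.0484]
tcp_rot: [-2.327, -2.109, 0.001]
wrist_force: [-0.1, 0.5, 0.2]
width: 0.95
grip_force: 0.0
time: 19.98
tool_pos: [0.4684, -0.1556, 0.0506]
tcp_rot: [2.329, 2.107, 0.001]
wrist_force: [-4.0, 1.0, 5.8]
width: 0.597
grip_force: 50.7
time: 20.6
tool_pos: [0.4675, -0.1551, 0.0681]
tcp_rot: [-2.329, -2.107, 0.001]
wrist_force: [-0.3, 0.2, -5.1]
width: 0.601
grip_force: 52.9
wrist_force: [0.4, -0.1, -5.3]
wrist_force: [-0.5, -0.6, -5.9]
wrist_force: [-0.5, 0.7, -5.6]
```

The far tin weighs 5.5 N and is clearly the heaviest. I'll lift it and check the others.

```bash
python3 jog.py '[0,0,-0.03,0,0,0,-0.045,0,0,0,-0.045,0,0,0,-0.03,0,0,0,-0.01,0]'; python3 jog.py '[0,0,0,0,0,0,0,0,0,0,0,0,0,0,0,0,0,0,0,0]'; python3 - <<'E'
from brass import *
np.set_printoptions(precision=4,suppress=True)
i=imaging.camera_info("scene");E=np.linalg.inv(i["extrinsics"])
for P in ((.485,.1865,.092),(.488,.0095,.092),(.4678,-.155,.268)):
    print("expect scene",cv2.projectPoints(np.array([P]),cv2.Rodrigues(E[:3,:3])[0],E[:3,3],np.array(i["intrinsics"]),np.array([i["k1"],0,0,0]))[0].ravel())
im=imaging.read_camera("scene")
for b in blobs(im):
    if b[0]=="brass":print(b)
s=read_state();print(s["tool_pos"],s["wrist_force"],s["grip_force"],np.abs(s["joint_vel"]).max(),s["time"])
for b in blobs(imaging.read_camera("wrist"),600): print("wrist",b)
E
```

```text
time: 21.6
tool_pos: [0.4693, -0.1558, 0.2311]
tcp_rot: [2.327, 2.105, 0.003]
wrist_force: [-0.2, -0.4, -5.1]
width: 0.596
grip_force: 54.3
time: 22.22
tool_pos: [0.4678, -0.1552, 0.2281]
tcp_rot: [-2.329, -2.107, 0.001]
wrist_force: [0.2, 0.8, -6.1]
width: 0.595
grip_force: 54.3
expect scene [344.3394 161.8124]
expect scene [275.1153 202.6949]
expect scene [164.1687 146.1554]
('brass', [292, 0, 23, 19, 387], [303.7, 8.0])
('brass', [147, 139, 17, 15, 189], [155.0, 146.8])
('brass', [147, 155, 21, 15, 227], [157.1, 162.3])
('brass', [335, 156, 21, 12, 211], [345.0, 161.2])
('brass', [332, 167, 26, 12, 211], [344.3, 172.8])
('brass', [262, 195, 25, 15, 308], [274.1, 202.1])
('brass', [261, 209, 29, 13, 235], [275.2, 215.5])
('brass', [179, 308, 33, 33, 599], [195.3, 324.9])
[ 0.4679 -0.1553  0.2283] [ 0.0921  0.2868 -5.3966] 54.25496757030487 0.003161090791165784 22.275
wrist ('brass', [398, 234, 55, 56, 1608], [423.5, 260.4])
wrist ('brass', [231, 261, 182, 96, 3809], [319.0, 287.4])
wrist ('brass', [242, 298, 161, 124, 16284], [322.3, 362.2])
wrist ('teal', [97, 8, 95, 101, 3737], [145.4, 57.3])
wrist ('teal', [234, 289, 169, 125, 1458], [302.3, 324.0])
```

Both other lids sit where expected (within 1.2 px), and the heavy tin is held still with its base about 0.186 m up. Handing in.

```bash
python3 -c "
from workcell import bot, imaging, read_state
print(bot.finish_job())"
```

```text
the job is handed in; nothing more can be done
None
```

I stood the fallen tin up in the lane and let go of it, then hefted all three (about 2.2, 1.7 and 5.5 N) and handed the job in at about 22 s holding the 5.5 N tin still, its base about 18.6 cm above the worktop; the camera shows the other two standing free, but the judge's verdict was not returned.

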